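# Hang the injector holder on the test bench's slotted stand and lock it

### The job

Pick up the dark steel injector holder bracket (it has a green handle), hook its two brass tabs into the two upright slots of the blue plate on the stand, then push it down until it is fully home and the brass spring catch has snapped out over the rear edge of its shelf. The plate is only roughly placed on its stand, so find the slots by feel and do not force anything; leave the other things on the bench where they are and let go at the end.

Things in the scene. Friction and masses are not known exactly. Their poses are not given: they have to be found in the camera images.
- bracket: Dark steel injector holder, loose, 0.3-0.6 kg, standing upright on its lower edges. Origin: middle of the lower edge of its flat rear face. x: out of the rear face, as the tabs point; z up. Rear wall x -5 to 0, y +-60, z 0 to 75 mm with a window (y +-20, z 36-70). Top shelf x -85 to 0, y +-60, z 70-75. Green handle fin on the shelf: x -70 to -12, y +-6, z 75-117. Centre of mass about x = -30.
- handle (a point): Grip point on the green fin, at (-40, 0, 97) mm in the bracket's frame, same axes: pinch across y (12 mm thick) from above; the shelf is 22 mm below this point, the fin's top 20 mm above.
- tabs (a point): Midway between the bracket's two brass hook tabs, on the rear face, at (0, 0, 50) mm in the bracket's frame: the undersides of the necks. Tabs at y = +40 and -40, 10 mm wide: neck z 50-60 mm reaching x = 13 mm, at its end a lip 5 mm thick turned down (x 8-13, z 38-60, bracket's frame).
- stand: Slotted stand, fixed: grey base, two dark posts, before them an upright blue plate 6 mm thick, 146 mm wide, z 30-134 mm. Origin: on the bench under the middle of the plate's front face; x into the plate (the way the tabs go in), y along it, z up. Behind the plate the tabs have free room. Locked, the bracket's axes match the stand's and its origin is at x = 0, nominally z = 40 mm, y = 0.
- slots (a point): Nominal point midway between the two through slots, on the plate's front face at their lower edge, (0, 0, 90) mm in the stand's frame. Slots at y = +40 and -40, 13 mm wide, z 90-124 mm. Plate and catch are clamped firm but inexactly: up to 10 mm to either side along y and 3 mm up or down from all numbers given, and no pose shows it: feel for it. Tabs pass with the bracket's origin 55-61 mm up; home is 37-43.
- catch (a joint): Brass spring catch in the plate's middle, 22 mm wide, slides into the plate: 0 = out 6 mm, positive = pushed in (m, max 0.010). Stand's frame: flat underside z = 116.5 mm; top slopes from 6 mm out at z = 119.5 to 0 at z = 131.5. Starts under the shelf, in the bracket's window; going down, the shelf's rear edge pushes it in (needs some 10 to 18 N down), then it snaps out 1.5 mm above the shelf.
- injector_a: Fuel injector lying on the bench, steel with black head, 150 x 24 mm: leave alone. Origin under its middle.
- injector_b: A second such injector: leave alone.
- wrench: Steel wrench lying on the bench: leave alone.
- collar: Steel ring, 52 mm across, 22 mm high: leave alone.
- grease_can: Grey can, 60 mm across, 85 mm high: leave alone.
- pipe_nut: Brass ring nut, 40 mm across, 18 mm high: leave alone.
- parts_tray: Blue open tray, 120 x 170 x 35 mm: leave alone.
Mind the look-alikes: they are no part of the job. What is shaped like the bracket but white is not meant.

How it is judged:
By the outcome, as a careful person would: the job done as asked, in the order asked, and still so for the second after the job is handed in, with the robot touching nothing.
It also fails if it takes over 64 s, if anything falls off the work surface, if the arm or the gripper's body presses on something with over 40 N, if the wrist force passes 120 N, or if a joint passes its speed limit or range.

### The arm

A 6-joint arm with a two-finger parallel gripper is mounted at the origin on the work surface. World frame = base frame: x ahead of the robot, y to its left, z up, the work surface at z = 0. Lengths are in m, angles in rad, forces in N, time in s.
With the tool pointing down it reaches from about 0.3 to 0.875 m from the base axis. Payload 6.4 kg.
Tool frame: the origin (TCP) lies on the centre line of the jaws, within the pads' length; the fingertips stand 14 mm ahead of it and the grasp point (between the pads) lies 5 mm behind it; z points along the fingers, y is the direction in which the jaws open and shut (so a half turn about z gives the same grasp; the last joint's range is limited). The gripper opens to 85 mm and grips with 20 to 120 N. Pads are 22 mm wide; open, the fingers measure 114 mm over their backs; the gripper's body (76 mm by 85 mm) begins 54 mm behind the grasp point. The pads swing forward as they close: fully open they stand 13 mm farther back than shut.
Start: joints at [-1.503, 0.181, 1.607, -0, 1.354, -0.206], TCP at [0.155, -0.554, 0.245] pointing down, gripper open.
Joint ranges: [-2.99, 2.99], [-0.89, 2.07], [0.3, 2.58], [-1.14, 4.28], [0, 2.63], [-3.12, 3.12]. Speed limits (rad/s): [2.57, 2.57, 3.01, 3.14, 3.14, 3.14].

### API

Orientations are given as a unit quaternion [w, x, y, z].
In Python, from bench import * gives the robot as it stands.
- The arm moves only by the tool servo_tool, never from a script. Its argument "plan" is a list that holds one entry, the list of rows, each a list of 5 numbers: the shift along the world's x, y, z in m, then the turn about the world's z in rad, then the gripper command: -1 is shut, 1 is fully open, values between are in proportion. In form: [[[tx, ty, tz, roll, claw], ...]]. A call has 1 to 8 rows; each row shifts and turns the commanded pose from where the row before left it; what a row does not reach is not made up. A row lasts 1/10 s, in which the tool goes at most 50 mm and 8.59 degrees, less where a joint would pass 70% of its speed; a pose out of reach is approached as far as the arm can. A call with a gripper value outside its range is refused whole. The fingers move at their own pace and stop on an object; the grip force is fixed at half the most. Time passes only in rows, so rows that do not move let the fingers close. It gives the time, the measured TCP pose, the force and the opening at its end, in the units of the state.
- get_obs(): the state, without advancing time (a new reading comes with each control period).
- camera(name): name is "scene" or "top"; returns a dict with "img" (480x640x3 uint8, blue, green, red), "camera_matrix" (3x3 intrinsics, pixels), "rvec" (rotation vector, rad) and "tvec" (3), from world to camera coordinates, as OpenCV has them. Camera axes: x right, y down, z forward; pixel columns grow to the right and rows downward; lengths in m; the calibration is good to about 2 mm. A picture is of the moment at which its call begins. There is no depth.
- hand_in(): hands the job in, once; it reports no verdict.
Trained networks look in a picture, given as the dict that the camera call returned (one of the last four; its "shot" number tells which), for a name from the list of things; names that differ only in an ending like _2 or _b are one class to them, and where a whole thing is asked for, a point or a joint stands for the part that bears it (a point fixed in the world has none). Each returns a list of dicts, best first, with "conf" (0 to 1); they miss things now and then, are a little off and sometimes report something else, mostly with a low value. They report only what shows in the picture. A call takes as long as a camera call. They do not tell look-alikes from the thing itself.
- trace(picture, thing): "mask" (480x640 bool, what is visible of it) and "rect" ([left, top, right, bottom] as shares, 0 to 1, of the picture: columns of its width, rows of its height, round what is visible of it).
- pinpoint(picture, thing): "centre" ([row, column] as shares, 0 to 1, of the picture: columns of its width, rows of its height: a listed point, or the origin of a listed thing).
The state is a dict: "time_s": time; "q": joint angles; "dq": joint speeds; "joint_efforts": joint torques, N m; "eef_pos": TCP position; "eef_rot": TCP orientation; "wrist_force": force on the tool from outside, world axes, zero at the start; "torque": the same for the moment, N m; "opening": opening from 0.0 (shut) to 1.0 (fully open).
Only numpy, scipy, OpenCV 4.12 (cv2) and the standard library are available. Lean on these libraries where they do the work, as an engineer would, in place of code of your own. Each camera call takes 0.05 s, during which the arm holds its last target.

## Working session

There is one attempt and no reset: what is moved stays moved. The work goes in short steps, Python scripts to look and compute and a tool call to move; the robot and the scene stay as the last step left them, time stands still between calls to the robot, and variables do not carry over. Pictures are saved under pics/ and viewed, and the job is handed in when it is done.

Besides the shell and the picture viewer there is one more tool, called after "Call:" as a command line: name --argument value ..., lists and objects as JSON in quotes. servo_tool: Moves the arm, as the interface text tells. Its arguments: {"type":"object","properties":{"plan":{"type":"array"}},"required":["plan"]}

```bash
mkdir -p pics; ls
cat > h.py <<'E'
from bench import *
import numpy as np, cv2
def ray(c,uv):
    K=c["camera_matrix"];R=cv2.Rodrigues(np.array(c["rvec"],float))[0];t=np.array(c["tvec"],float).reshape(3)
    d=np.linalg.inv(K)@np.array([uv[0],uv[1],1.0]);return -R.T@t,R.T@d
def atz(c,uv,z):
    o,d=ray(c,uv);return o+d*(z-o[2])/d[2]
def tri(c1,u1,c2,u2):
    o1,d1=ray(c1,u1);o2,d2=ray(c2,u2)
    d1/=np.linalg.norm(d1);d2/=np.linalg.norm(d2)
    s=np.linalg.lstsq(np.stack([d1,-d2],1),o2-o1,rcond=None)[0]
    a=o1+s[0]*d1;b=o2+s[1]*d2;return (a+b)/2,np.linalg.norm(a-b)
def proj(c,P):
    return cv2.projectPoints(np.array(P,float).reshape(-1,3),np.array(c["rvec"],float),np.array(c["tvec"],float),np.array(c["camera_matrix"],float),None)[0].reshape(-1,2)
E
python3 - <<'E'
from h import *
for n in("scene","top"):
    c=camera(n);cv2.imwrite(f"pics/{n}0.png",c["img"])
    print(n,ray(c,(320,240)))
    for th in("bracket","handle","tabs","stand","slots","catch"):
        for r in pinpoint(c,th): print(th,round(r["conf"],2),np.round([r["centre"][1]*640,r["centre"][0]*480],1))
print(get_obs())
E
```

```text
pics
scene (array([ 1.13345063, -0.32845963,  1.03505858]), array([-0.50430031,  0.28349284, -0.81572341]))
bracket 0.92 [348.7 193.2]
bracket 0.78 [383.8 214. ]
bracket 0.59 [310.8 330.7]
bracket 0.42 [370.7 300.5]
handle 0.9 [337.2 167.7]
handle 0.63 [400.1 203.4]
tabs 0.83 [384.7 203.1]
tabs 0.7 [354.2 178.8]
tabs 0.7 [312.2 332.2]
slots 0.58 [259.  254.4]Traceback (most recent call last):
  File "<stdin>", line 6, in <module>
ValueError: it knows: bracket, collar, grease_can, handle, injector, parts_tray, pipe_nut, slots, stand, tabs, wrench
```

Run:
```python
from h import *
for n in("scene","top"):
    c=camera(n);cv2.imwrite(f"pics/{n}1.png",c["img"])
    print(n,ray(c,(320,240)))
    for th in("bracket","handle","tabs","stand","slots"):
        for r in pinpoint(c,th): print(th,round(r["conf"],2),np.round([r["centre"][1]*640,r["centre"][0]*480],1))
print(get_obs())
```

```text
scene (array([ 1.13345063, -0.32845963,  1.03505858]), array([-0.50430031,  0.28349284, -0.81572341]))
bracket 0.76 [351.4 195. ]
bracket 0.56 [381.7 216.5]
handle 0.88 [401.4 200.1]
handle 0.76 [336.  167.2]
tabs 0.98 [353.  177.9]
tabs 0.91 [384.2 204.6]
stand 0.76 [266.8 274.2]
slots 0.87 [259.4 254.5]
top (array([ 0.36928119, -0.00601451,  1.2058014 ]), array([ 0.17015031, -0.00337273, -0.98547712]))
bracket 0.71 [218.2 261.1]
bracket 0.61 [232.6 317.2]
handle 0.84 [239.5 324.1]
handle 0.62 [206.9 243.2]
tabs 0.9 [230.4 321.7]
tabs 0.62 [216.3 260.3]
tabs 0.25 [153.1 323.1]
stand 0.88 [374.7 265.1]
stand 0.57 [413.5 174.1]
slots 0.75 [377.  263.7]
{'time_s': 0.9, 'q': array([-1.50328138e+00,  1.80796423e-01,  1.60704265e+00,  2.10420731e-05,
        1.35381577e+00, -2.06319638e-01]), 'dq': array([-1.54339163e-03,  3.31692391e-04,  2.80643960e-03, -1.12499888e-04,
        8.79544618e-05, -3.30423189e-04]), 'joint_efforts': array([ 1.36778253e-03, -4.44834745e+01, -3.51686203e+01, -2.11540109e-04,
        4.09025497e-04,  1.59260935e-05]), 'eef_pos': array([ 0.15550591, -0.55356257,  0.24526983]), 'eef_rot': array([-3.03070628e-05,  9.90641770e-01,  1.36487664e-01,  1.24058268e-05]), 'wrist_force': array([0.50191792, 0.17873058, 0.20113954]), 'torque': array([-0.02180568,  0.04393708, -0.06729136]), 'opening': 0.9989815011972786}
```

View pics/scene0.png

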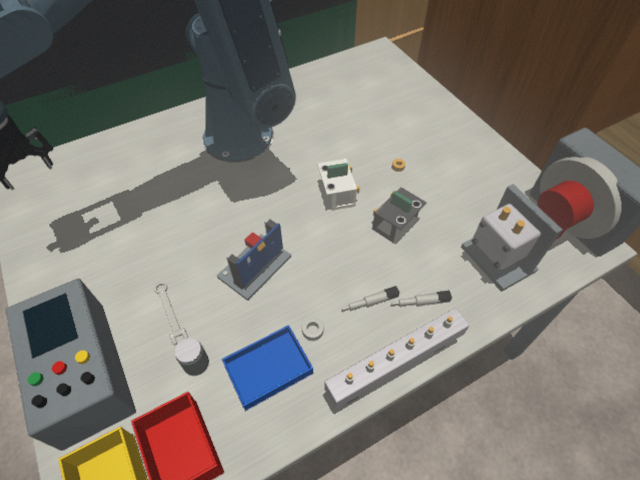

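View pics/top1.png

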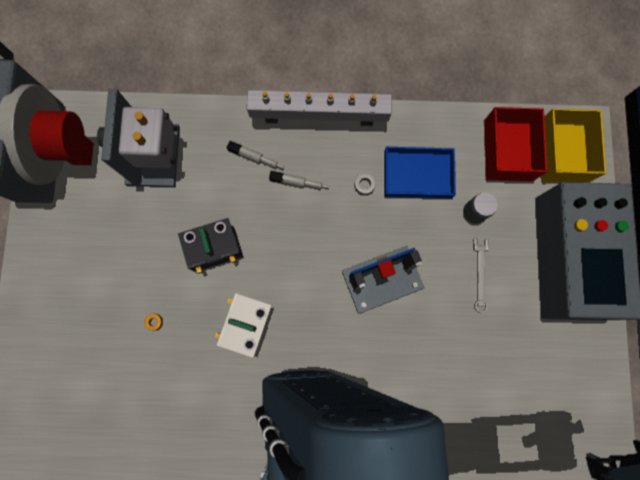

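Run:
```python
from h import *
s=cv2.imread("pics/scene0.png");t=cv2.imread("pics/top1.png")
a=cv2.resize(s[150:300,205:445],None,fx=3.3,fy=3.3,interpolation=cv2.INTER_CUBIC)
cv2.imwrite("pics/cs.png",a)
b=cv2.resize(t[205:325,165:285],(400,400),interpolation=cv2.INTER_CUBIC);b2=cv2.resize(t[225:325,330:430],(400,400),interpolation=cv2.INTER_CUBIC)
cv2.imwrite("pics/ct.png",np.hstack([b,b2]))
```

```text
(no output)
```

View pics/cs.png

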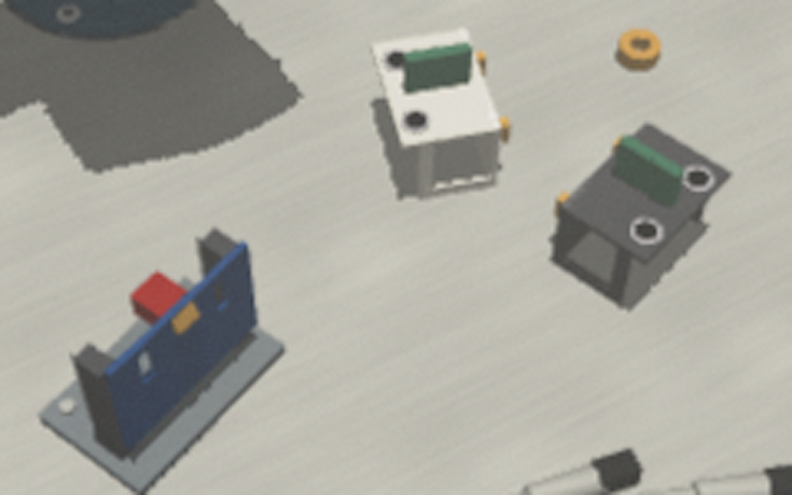

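View pics/ct.png

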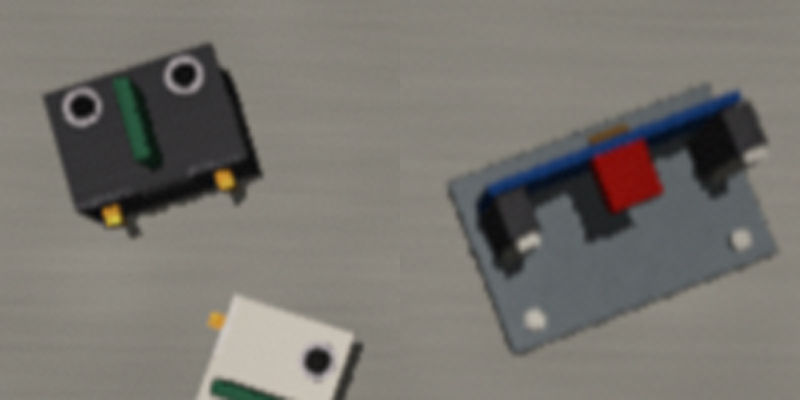

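```bash
cat > fit.py <<'E'
from h import *
from scipy.optimize import least_squares
S=camera("scene");T=camera("top")
cv2.imwrite("pics/scene2.png",S["img"])
def T2(p,P):
    c,s=np.cos(p[2]),np.sin(p[2]);P=np.array(P,float)/1000
    return np.stack([p[0]+c*P[:,0]-s*P[:,1],p[1]+s*P[:,0]+c*P[:,1],P[:,2]+(p[3] if len(p)>3 else 0)],1)
def fit(p0,PS,US,PT,UT):
    def f(p):
        r=[]
        if len(PS): r.append(proj(S,T2(p,PS))-US)
        if len(PT): r.append(proj(T,T2(p,PT))-UT)
        return np.concatenate(r).ravel()
    r=least_squares(f,p0,loss='soft_l1');print(np.round(r.x,4),np.round(f(r.x).reshape(-1,2),1).tolist());return r.x
sc=lambda l:np.array(l,float)/3.3+[205,150]
tb=lambda l:np.array(l,float)/3.3333+[165,205]
ts=lambda l:(np.array(l,float)-[400,0])/4+[330,225]
g=atz(T,(207,243),.1);print(g)
# bracket, x axis points -world x ; y axis to -world y. left in top = +world y = bracket -y
b=fit([g[0]-.04,g[1],np.pi+.28],[(-85,60,75),(0,60,75),(-85,-60,75),(0,-60,75)],sc([(637,264),(562,202),(730,174),(648,124)])  ,
 [(-85,-60,75),(-85,60,75),(0,60,75),(0,-60,75)],tb([(43,95),(211,43),(246,157),(78,210)]))
g=atz(T,(377,264),.09)
s=fit([g[0],g[1],np.pi+.35],[(0,73,134),(0,-73,134),(0,-73,30),(0,73,30)],sc([(110,378),(247,248),(256,325),(128,450)]),
 [(0,-73,134),(0,73,134)],ts([(485,190),(740,94)]))
np.save("b.npy",b);np.save("s.npy",s)
def box(p,x,y,z): 
    P=[(a,bb,c) for a in x for bb in y for c in z];return T2(p,P)
E_=[(0,1),(2,3),(4,5),(6,7),(0,2),(1,3),(4,6),(5,7),(0,4),(1,5),(2,6),(3,7)]
def draw(c,img,B,col,k,o):
    q=(proj(c,B)-o+.5)*k-.5
    for i,j in E_: cv2.line(img,tuple(int(v) for v in q[i]),tuple(int(v) for v in q[j]),col,1,cv2.LINE_AA)
def view(c,x,y,n,k,name):
    img=cv2.resize(c["img"][y:y+n,x:x+n],None,fx=k,fy=k,interpolation=cv2.INTER_CUBIC);o=np.array([x,y]);raw=img.copy()
    draw(c,img,box(b,(-85,0),(-60,60),(70,75)),(0,255,255),k,o);draw(c,img,box(b,(-70,-12),(-6,6),(75,117)),(0,255,0),k,o)
    draw(c,img,box(b,(0,13),(35,45),(50,60)),(255,255,0),k,o);draw(c,img,box(b,(0,13),(-45,-35),(50,60)),(255,255,0),k,o)
    draw(c,img,box(s,(0,6),(-73,73),(30,134)),(0,255,255),k,o)
    for yy in(-40,40): draw(c,img,box(s,(0,0),(yy-6.5,yy+6.5),(90,124)),(255,255,255),k,o)
    return np.hstack([raw,img])
if __name__=="__main__":
    cv2.imwrite("pics/o1.png",view(T,165,205,80,5,0)); cv2.imwrite("pics/o2.png",view(T,340,235,80,5,0))
    cv2.imwrite("pics/o3.png",view(S,365,180,65,6,0)); cv2.imwrite("pics/o4.png",view(S,215,215,80,5,0))
    cv2.imwrite("pics/o.png",np.vstack([np.hstack([cv2.imread("pics/o1.png")[:,:,:],]),cv2.imread("pics/o2.png")])[:800])
E
python3 fit.py
```

```text
[0.54698263 0.24108457 0.1       ]
[0.512  0.2305 3.4648] [[1.4, -0.8], [-1.8, 0.9], [-0.3, -0.1], [-1.0, -0.7], [-0.1, -1.0], [0.5, -0.5], [-0.0, 0.4], [-1.1, -0.1]]
[ 0.5144 -0.1463  3.5257] [[-0.7, -0.5], [-0.3, -0.6], [-0.2, -0.0], [-0.0, 0.1], [0.1, -0.8], [-0.9, -0.4]]
```

View pics/o.png

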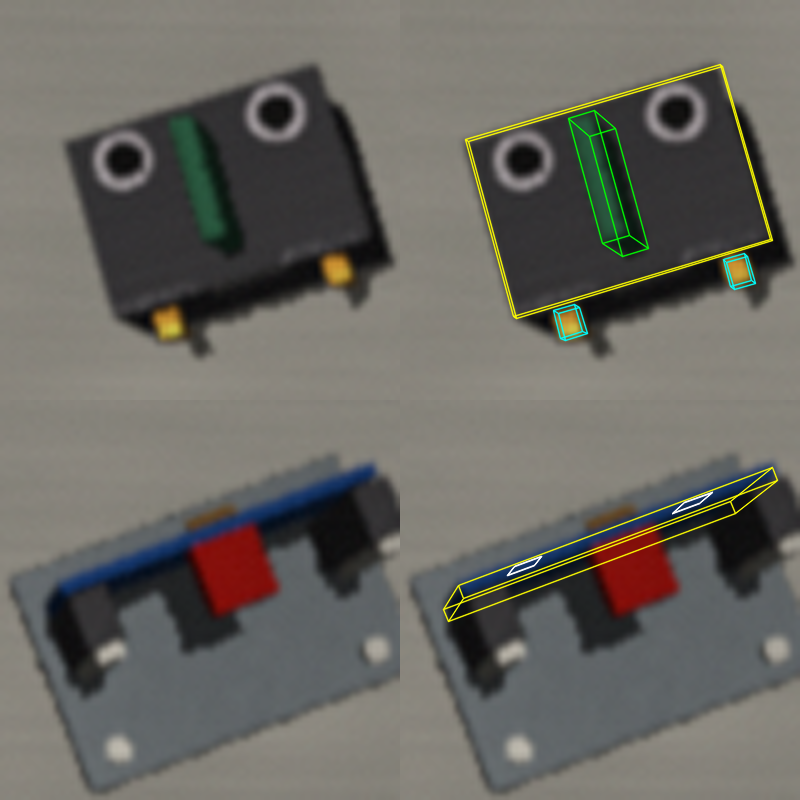

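View pics/o3.png

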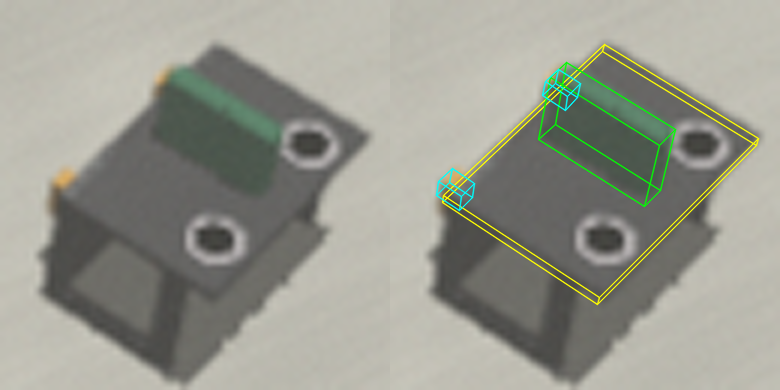

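View pics/o4.png

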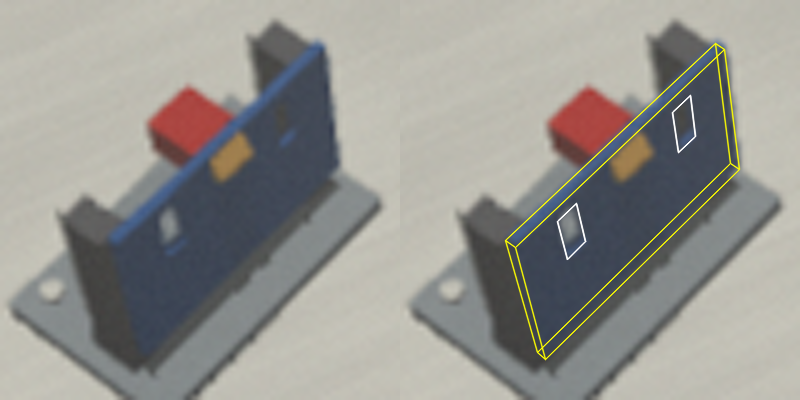

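```bash
cat > fit2.py <<'E'
from fit import *
import fit as F
cr=lambda l,o,k:(np.array(l,float)+.5)/k-.5+o
def yaw(a,b,z):
    A=atz(T,a,z);B=atz(T,b,z);d=B-A;return np.arctan2(d[1],d[0]),A,B
# stand base edges (o2 crop k5 from 340,235)
for e,z in(([(12,580),(335,457)],.01),([(95,795),(400,680)],.01)):
    P=cr(np.array(e)-[0,400],[340,235],5);y,A,B=yaw(P[0],P[1],z);print("base",np.round(y,4),A,B)
P=cr(np.array([(62,583),(372,465)])-[0,400],[340,235],5);y,A,B=yaw(P[0],P[1],.134);print("plate front top",y,A,B,np.linalg.norm(A-B))
print("yaw cand = y+pi/2+pi")
b=fit([.51,.23,3.46],[(-85,60,75),(0,60,75),(-85,-60,75),(0,-60,75)],cr([(212,298),(68,196),(370,135),(216,45)],[365,180],6),
 [(-85,-60,75),(-85,60,75),(0,60,75),(0,-60,75)],cr([(66,142),(318,66),(372,238),(117,316)],[165,205],5))
# plate: scene corners of top front & bottom, top edges
US=cr([(113,243),(324,45),(338,165),(140,357)],[215,215],5)
s=fit([.51,-.146,3.52,0],[(0,73,134),(0,-73,134),(0,-73,30),(0,73,30)],US,[(0,73,134),(0,-73,134)],cr(np.array([(374,466),(60,586)])-[0,400],[340,235],5))
# slots: left slot visible: bright lower edges
print(get_obs()["time_s"])
np.save("b.npy",b);np.save("s.npy",s)
F.b=b;F.s=s
cv2.imwrite("pics/p.png",np.vstack([view(T,165,205,80,5,0),view(T,340,235,80,5,0)]))
cv2.imwrite("pics/p4.png",view(S,215,215,80,5,0))
E
python3 fit2.py
```

```text
[0.54698263 0.24108457 0.1       ]
[0.512  0.2305 3.4648] [[1.4, -0.8], [-1.8, 0.9], [-0.3, -0.1], [-1.0, -0.7], [-0.1, -1.0], [0.5, -0.5], [-0.0, 0.4], [-1.1, -0.1]]
[ 0.5144 -0.1463  3.5257] [[-0.7, -0.5], [-0.3, -0.6], [-0.2, -0.0], [-0.0, 0.1], [0.1, -0.8], [-0.9, -0.4]]
base -1.1821 [ 0.50281081 -0.06454849  0.01      ] [ 0.5664106  -0.21986499  0.01      ]
base -1.1924 [ 0.40184117 -0.10548864  0.01      ] [ 0.45947851 -0.25045032  0.01      ]
plate front top -1.1829109737623267 [ 0.48819925 -0.07996438  0.134     ] [ 0.5428657  -0.21375892  0.134     ] 0.14453165248845662
yaw cand = y+pi/2+pi
[0.5124 0.2305 3.4763] [[0.1, -0.0], [-2.1, 0.1], [-0.3, 0.3], [-0.4, -0.2], [-0.3, -0.3], [0.1, -0.7], [-0.3, -0.2], [-0.6, 0.3]]
[ 0.5141 -0.1467  3.5256  0.0036] [[-0.0, 0.0], [-0.2, 0.0], [-0.1, 0.1], [0.7, -0.2], [0.2, 0.2], [0.1, -0.1]]
1.1
```

View pics/p.png

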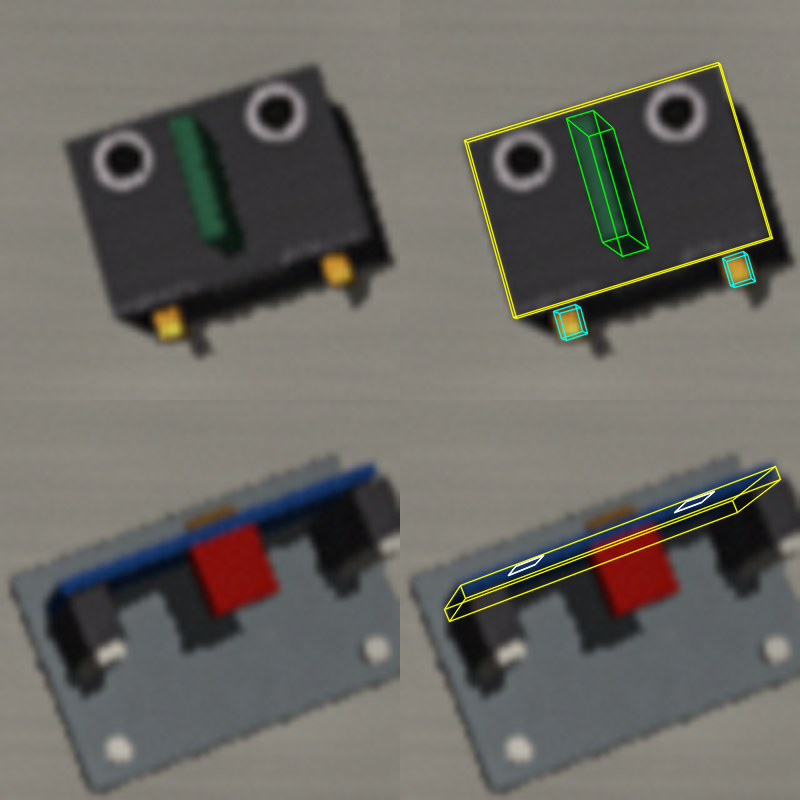

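View pics/p4.png

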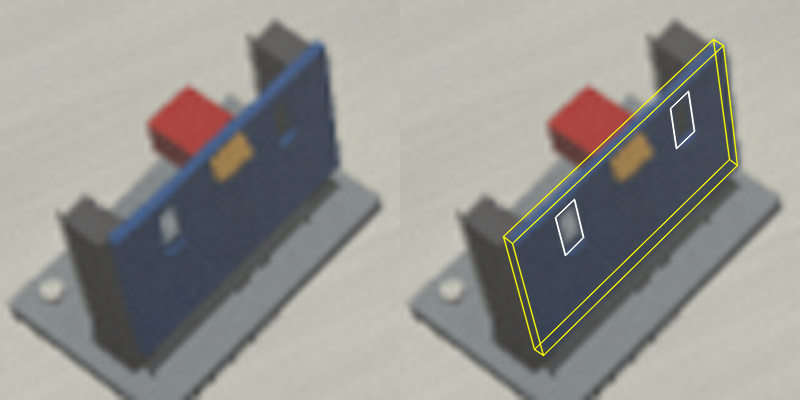

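The meant thing is the dark bracket with a green fin (scene (400,200), top (207,243)). The white look-alike (scene (336,167), top (240,324)) is not it. The enlarged crop confirms a dark steel body, brass tabs pointing towards the robot. I'll move over it now.

Call:
servo_tool --plan '[[[0.02,0.042,0,0.01,1],[0.02,0.042,0,0.01,1],[0.02,0.042,0,0.01,1],[0.02,0.042,0,0.01,1],[0.02,0.042,0,0.01,1],[0.02,0.042,0,0.01,1],[0.02,0.042,0,0,1],[0.02,0.042,0,0,1]]]'

```text
time_s: 1.9
eef_pos: [0.3159, -0.216, 0.2456]
eef_rot: [0.0, 0.986, 0.166, 0.0]
wrist_force: [1.0, -0.0, -0.2]
opening: 1.0
```

Call:
servo_tool --plan '[[[0.02,0.042,0,0,1],[0.02,0.042,0,0,1],[0.02,0.042,0,0,1],[0.02,0.042,0,0,1],[0.02,0.042,0,0,1],[0.02,0.042,0,0,1],[0.02,0.042,0,0,1],[0.02,0.042,0,0,1]]]'

```text
time_s: 2.7
eef_pos: [0.4761, 0.1206, 0.2456]
eef_rot: [0.0, 0.986, 0.166, 0.0]
wrist_force: [0.3, -1.2, 0.6]
opening: 1.002
```

Call:
servo_tool --plan '[[[0.021,0.04,0,0,1],[0.021,0.04,0,0,1],[0.0205,0.039,0,0,1],[0,0,-0.04,0,0.2],[0,0,-0.03,0,0.2],[0,0,0,0,0.2],[0,0,0,0,0.2]]]'

```text
time_s: 3.4
eef_pos: [0.5379, 0.2373, 0.1755]
eef_rot: [0.0, 0.986, 0.166, -0.001]
wrist_force: [0.6, -0.3, 0.7]
opening: 0.6
```

Run:
```python
from h import *
S=camera("scene");T=camera("top")
a=cv2.resize(S["img"][110:260,310:460],(400,400),interpolation=cv2.INTER_CUBIC);b=cv2.resize(T["img"][190:310,150:270],(400,400),interpolation=cv2.INTER_CUBIC)
cv2.imwrite("pics/g1.png",np.hstack([a,b]))
o=get_obs();print(o["eef_pos"],o["opening"],o["wrist_force"])
```

```text
[0.53934364 0.23745183 0.17758691] 0.6030377176268655 [ 0.92367329  0.65058982 -0.67801728]
```

View pics/g1.png

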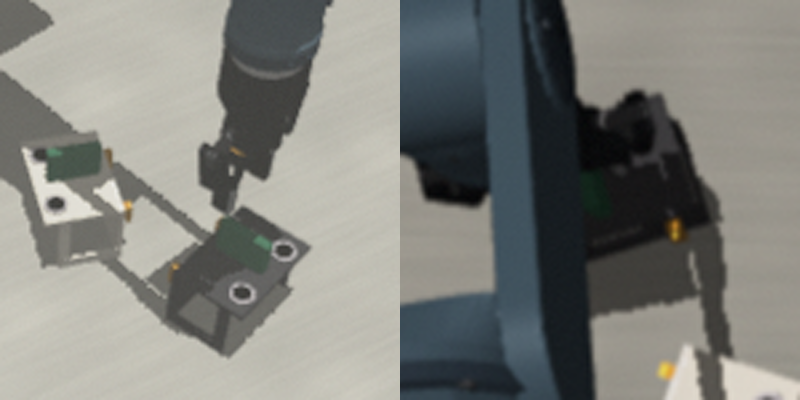

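Call:
servo_tool --plan '[[[0,0,-0.03,0,0.2],[0,0,-0.025,0,0.2],[0,0,-0.015,0,0.2],[0,0,-0.01,0,0.2],[0,0,0,0,0.2],[0,0,0,0,0.2]]]'

```text
time_s: 4.1
eef_pos: [0.5389, 0.2375, 0.0965]
eef_rot: [-0.0, 0.986, 0.166, 0.001]
wrist_force: [-0.9, 0.0, 1.1]
opening: 0.602
```

Run:
```python
from h import *
S=camera("scene")
cv2.imwrite("pics/g2.png",cv2.resize(S["img"][130:250,330:450],(600,600),interpolation=cv2.INTER_CUBIC))
o=get_obs();print(o["eef_pos"],o["opening"],o["wrist_force"])
```

```text
[0.53901994 0.23761939 0.09667689] 0.60070106064991 [ 0.97623943  0.0781036  -0.51577854]
```

View pics/g2.png

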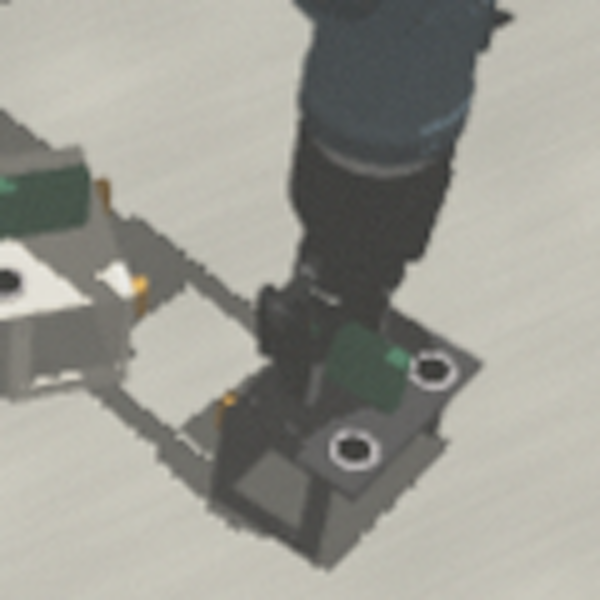

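The fingers straddle the fin at crop (330,360), nothing touching. I'll close the gripper.

Call:
servo_tool --plan '[[[0,0,0,0,-1],[0,0,0,0,-1],[0,0,0,0,-1],[0,0,0,0,-1],[0,0,0,0,-1],[0,0,0,0,-1],[0,0,0,0,-1]]]'

```text
time_s: 4.85
eef_pos: [0.5385, 0.2377, 0.096]
eef_rot: [-0.0, 0.986, 0.166, 0.001]
wrist_force: [-0.2, 1.3, 4.5]
opening: 0.134
```

Call:
servo_tool --plan '[[[0,0,0.005,0,-1],[0,0,0.02,0,-1],[0,0,0.04,0,-1],[0,0,0.04,0,-1],[0,0,0,0,-1],[0,0,0,0,-1]]]'

```text
time_s: 5.45
eef_pos: [0.5378, 0.2373, 0.2002]
eef_rot: [0.0, 0.986, 0.166, 0.0]
wrist_force: [-0.3, -0.2, -4.8]
opening: 0.132
```

Run:
```python
from h import *
S=camera("scene")
cv2.imwrite("pics/g3.png",cv2.resize(S["img"][80:230,310:460],(600,600),interpolation=cv2.INTER_CUBIC))
o=get_obs();print(o["eef_pos"],o["opening"],o["wrist_force"],o["torque"])
```

```text
[0.53672385 0.23701753 0.19858131] 0.1331420333259701 [ 0.37236519  0.10803533 -3.89290897] [ 0.00472584  0.05118956 -0.00089892]
```

View pics/g3.png

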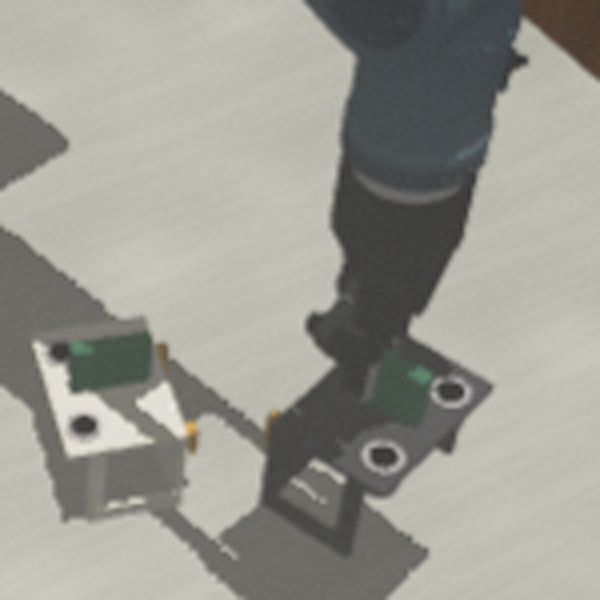

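Call:
servo_tool --plan '[[[0.008,-0.043,0,0.01,-1],[0.008,-0.043,0,0.01,-1],[0.008,-0.043,0,0.01,-1],[0.008,-0.043,0,0.01,-1],[0.008,-0.043,0,0.012,-1],[0.008,-0.043,0,0,-1],[0.008,-0.043,0,0,-1],[0.006,-0.046,0,0,-1]]]'

```text
time_s: 6.3
eef_pos: [0.5984, -0.1105, 0.197]
eef_rot: [-0.002, 0.981, 0.192, -0.002]
wrist_force: [-0.1, -0.3, -3.8]
opening: 0.134
```

Call:
servo_tool --plan '[[[0,0,-0.02,0,-1],[0,0,-0.02,0,-1],[0,0,-0.007,0,-1],[0,0,0,0,-1],[0,0,0,0,-1],[0,0,0,0,-1]]]'

```text
time_s: 6.9
eef_pos: [0.6006, -0.1094, 0.1542]
eef_rot: [0.0, 0.981, 0.192, 0.001]
wrist_force: [0.1, -0.5, -4.0]
opening: 0.129
```

```bash
cat > look.py <<'E'
from h import *
import sys
S=camera("scene");T=camera("top")
a=cv2.resize(S["img"][150:300,210:360],(400,400),interpolation=cv2.INTER_CUBIC);b=cv2.resize(T["img"][190:310,310:430],(400,400),interpolation=cv2.INTER_CUBIC)
cv2.imwrite(f"pics/{sys.argv[1]}.png",np.hstack([a,b]))
O=[get_obs()]
o=O[0];print(o["time_s"],o["eef_pos"],o["eef_rot"],o["opening"],o["wrist_force"],o["torque"])
s=np.load("s.npy");d=o["eef_pos"][:2]-[.5141,-.1467];y=3.527
print("stand frame tcp", d@[np.cos(y),np.sin(y)], d@[-np.sin(y),np.cos(y)])
E
python3 look.py l1
```

```text
7.0 [ 0.60067149 -0.10951898  0.15445041] [5.54180101e-04 9.81395309e-01 1.91995490e-01 8.19914797e-04] 0.1338266241121638 [-0.21332095  0.25426146 -3.50580127] [ 0.00956969 -0.0186126  -0.01858038]
stand frame tcp -0.09419877402368552 -0.0019082271381308524
```

View pics/l1.png

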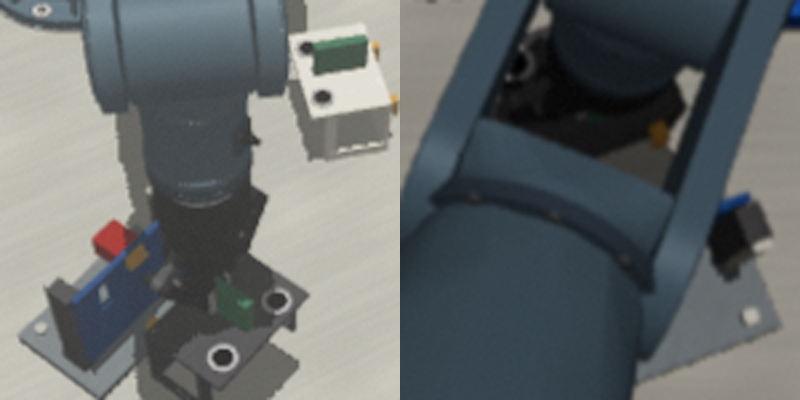

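```bash
cat > ov.py <<'E'
import sys
from h import *
def box(o,yaw,x,y,z):
    c,s=np.cos(yaw),np.sin(yaw)
    P=np.array([(a,b,d) for a in x for b in y for d in z],float)/1000
    return np.stack([o[0]+c*P[:,0]-s*P[:,1],o[1]+s*P[:,0]+c*P[:,1],o[2]+P[:,2]],1)
E_=[(0,1),(2,3),(4,5),(6,7),(0,2),(1,3),(4,6),(5,7),(0,4),(1,5),(2,6),(3,7)]
def ov(c,o,yaw,x,y,n,k,tag):
    img=cv2.resize(c["img"][y:y+n,x:x+n],None,fx=k,fy=k,interpolation=cv2.INTER_CUBIC);raw=img.copy()
    def draw(B,col):
        q=(proj(c,B)-[x,y]+.5)*k-.5
        for i,j in E_: cv2.line(img,tuple(int(v) for v in q[i]),tuple(int(v) for v in q[j]),col,1,cv2.LINE_AA)
    for B,col in(((-85,0),(-60,60),(70,75)),(0,255,255)),(((-70,-12),(-6,6),(75,117)),(0,255,0)),(((0,13),(35,45),(50,60)),(255,255,0)),(((0,13),(-45,-35),(50,60)),(255,255,0)): draw(box(o,yaw,*B),col)
    cv2.imwrite(f"pics/{tag}.png",np.hstack([raw,img]))
if __name__=="__main__":
    S=camera("scene");ob=get_obs();p=ob["eef_pos"];q=ob["eef_rot"]
    yaw=2*np.arctan2(q[2],q[1])+np.pi
    o=p+np.array([.027*np.cos(yaw),.027*np.sin(yaw),-.0955]);print(p,yaw,o)
    ov(S,o,yaw,255,225,80,5,sys.argv[1])
E
python3 ov.py v1
```

```text
[ 0.60053149 -0.10950134  0.15431011] 3.5279253994387636 [ 0.57552147 -0.11967478  0.05881011]
```

View pics/v1.png

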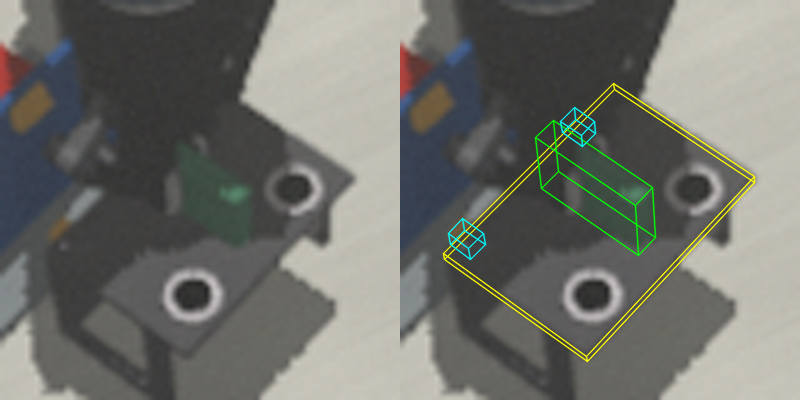

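Call:
servo_tool --plan '[[[-0.013,-0.007,0,0,-1],[-0.014,-0.006,0,0,-1],[-0.014,-0.006,0,0,-1],[0,0,0,0,-1],[0,0,0,0,-1],[0,0,0,0,-1],[0,0,0,0,-1]]]'

```text
time_s: 7.75
eef_pos: [0.5596, -0.1284, 0.1535]
eef_rot: [0.0, 0.981, 0.192, 0.0]
wrist_force: [-0.3, 0.0, -3.9]
opening: 0.131
```

```bash
python3 look.py l2; python3 ov.py v2
```

```text
7.85 [ 0.55935907 -0.1283532   0.15329477] [5.14068425e-06 9.81406040e-01 1.91943166e-01 7.84306195e-05] 0.13422941096939886 [ 0.50455621  0.2945521  -3.59582298] [0.00982954 0.04824445 0.00915782]
stand frame tcp -0.04883634467735334 1.356622688116274e-05
[ 0.55925728 -0.12839189  0.15323415] 3.5277860361293616 [ 0.53424584 -0.13856184  0.05773415]
```

View pics/l2.png

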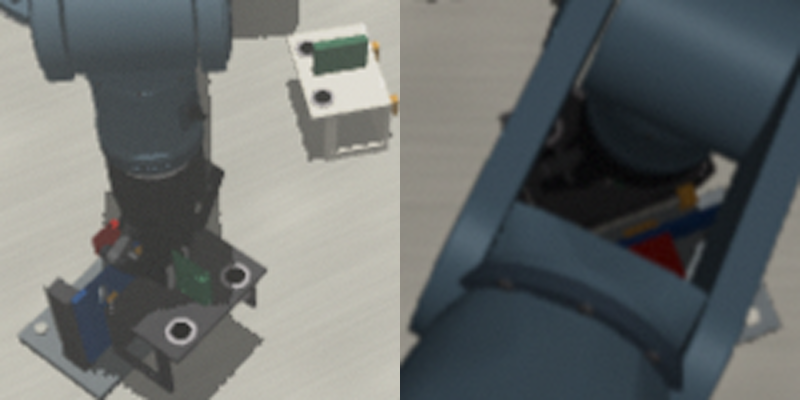

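Call:
servo_tool --plan '[[[-0.0019,-0.0008,0,0,-1],[-0.0018,-0.0007,0,0,-1],[-0.0019,-0.0008,0,0,-1],[-0.0018,-0.0007,0,0,-1],[0,0,0,0,-1],[0,0,0,0,-1]]]'

```text
time_s: 8.5
eef_pos: [0.5516, -0.1317, 0.1534]
eef_rot: [0.0, 0.981, 0.192, 0.0]
wrist_force: [0.3, -0.8, -3.7]
opening: 0.129
```

Call:
servo_tool --plan '[[[-0.0019,-0.0008,0,0,-1],[0,0,0,0,-1]]]'

```text
time_s: 8.7
eef_pos: [0.5495, -0.1324, 0.1532]
eef_rot: [-0.0, 0.981, 0.192, -0.0]
wrist_force: [-0.3, 0.2, -4.8]
opening: 0.133
```

Call:
servo_tool --plan '[[[-0.0019,-0.0008,0,0,-1],[0,0,0,0,-1]]]'

```text
time_s: 8.9
eef_pos: [0.5476, -0.1333, 0.1533]
eef_rot: [-0.0, 0.981, 0.192, -0.0]
wrist_force: [0.1, -0.2, -4.5]
opening: 0.129
```

Call:
servo_tool --plan '[[[-0.0019,-0.0008,0,0,-1],[0,0,0,0,-1]]]'

```text
time_s: 9.1
eef_pos: [0.5457, -0.134, 0.1532]
eef_rot: [-0.0, 0.981, 0.192, -0.0]
wrist_force: [0.1, 1.4, -4.8]
opening: 0.133
```

Call:
servo_tool --plan '[[[-0.0019,-0.0008,0,0,-1],[0,0,0,0,-1]]]'

```text
time_s: 9.3
eef_pos: [0.5441, -0.1348, 0.1534]
eef_rot: [0.0, 0.981, 0.192, 0.0]
wrist_force: [1.7, -0.5, -5.1]
opening: 0.136
```

Call:
servo_tool --plan '[[[-0.0014,-0.0006,0,0,-1],[0,0,0,0,-1]]]'

```text
time_s: 9.5
eef_pos: [0.5433, -0.1352, 0.1536]
eef_rot: [0.0, 0.981, 0.192, 0.001]
wrist_force: [3.9, 1.9, -3.4]
opening: 0.136
```

Call:
servo_tool --plan '[[[0.0005,0.0002,0.0015,0,-1],[0,0,0.0015,0,-1],[0,0,0,0,-1],[0,0,0,0,-1]]]'

```text
time_s: 9.9
eef_pos: [0.5428, -0.1353, 0.1563]
eef_rot: [0.0, 0.981, 0.192, -0.0]
wrist_force: [0.4, -0.5, -3.6]
opening: 0.128
```

```bash
python3 look.py l3; python3 ov.py v3
python3 - <<'E'
from h import *
S=camera("scene");cv2.imwrite("pics/l3b.png",cv2.resize(S["img"][220:310,215:305],(720,720),interpolation=cv2.INTER_CUBIC)[:600])
E
```

```text
10.0 [ 0.54287665 -0.13527119  0.15622416] [ 1.12760394e-05  9.81452500e-01  1.91705327e-01 -2.39962464e-04] 0.1347869677169721 [ 0.47287118 -0.59762728 -4.64161602] [ 0.03593752 -0.00816424  0.04599009]
stand frame tcp -0.030962254366020667 0.00022774145557271502
[ 0.5428636  -0.13527642  0.15619241] 3.527332295215486 [ 0.51784755 -0.14543502  0.06069241]
```

View pics/l3b.png

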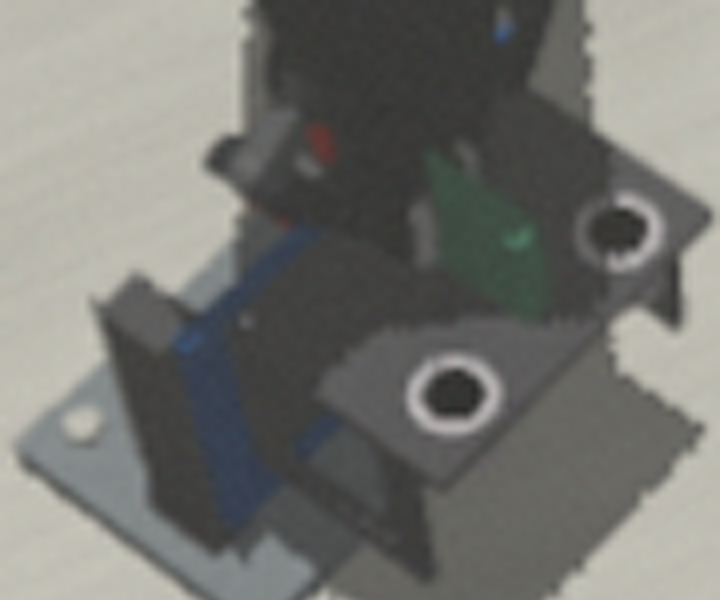

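View pics/l3.png

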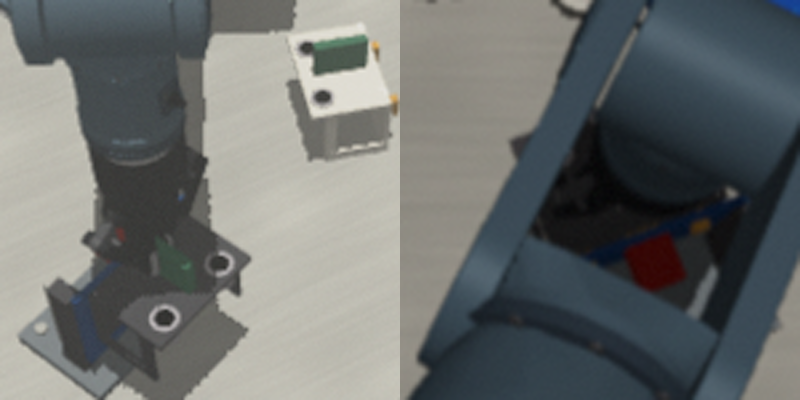

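The top view shows a brass tab tip behind the blue plate (about (702,227)), so the tabs are in the slots. The contact vanished when I raised the bracket, so it was the catch's slope. I'll press in further, gently.

Call:
servo_tool --plan '[[[-0.0009,-0.0004,0,0,-1],[-0.0009,-0.0004,0,0,-1],[0,0,0,0,-1]]]'

```text
time_s: 10.4
eef_pos: [0.5418, -0.1358, 0.1565]
eef_rot: [-0.0, 0.981, 0.192, 0.001]
wrist_force: [4.4, 2.2, -4.3]
opening: 0.131
```

Call:
servo_tool --plan '[[[-0.0009,-0.0004,0,0,-1],[0,0,0,0,-1]]]'

```text
time_s: 10.6
eef_pos: [0.541, -0.1361, 0.1566]
eef_rot: [-0.0, 0.981, 0.192, 0.001]
wrist_force: [4.9, 3.9, -4.9]
opening: 0.13
```

Call:
servo_tool --plan '[[[-0.0009,-0.0004,0,0,-1],[0,0,0,0,-1]]]'

```text
time_s: 10.8
eef_pos: [0.5408, -0.1362, 0.1567]
eef_rot: [-0.0, 0.981, 0.192, 0.002]
wrist_force: [7.6, 3.2, -6.4]
opening: 0.135
```

Call:
servo_tool --plan '[[[0,0,0.0015,0,-1],[0,0,0,0,-1],[0,0,0,0,-1]]]'

```text
time_s: 11.1
eef_pos: [0.5409, -0.1362, 0.1583]
eef_rot: [0.0, 0.981, 0.192, 0.002]
wrist_force: [8.6, 4.5, -5.3]
opening: 0.128
```

Call:
servo_tool --plan '[[[-0.0009,-0.0004,0,0,-1],[0,0,0,0,-1]]]'

```text
time_s: 11.3
eef_pos: [0.5407, -0.1363, 0.1584]
eef_rot: [-0.0, 0.981, 0.192, 0.003]
wrist_force: [10.7, 6.0, -6.9]
opening: 0.132
```

Call:
servo_tool --plan '[[[0.0009,0.0004,-0.001,0,-1],[0,0,-0.002,0,-1],[0,0,-0.002,0,-1],[0,0,0,0,-1]]]'

```text
time_s: 11.7
eef_pos: [0.5414, -0.1371, 0.1544]
eef_rot: [0.001, 0.981, 0.192, 0.002]
wrist_force: [6.4, 2.7, 1.1]
opening: 0.131
```

Call:
servo_tool --plan '[[[0,0,-0.002,0,-1],[0,0,0,0,-1]]]'

```text
time_s: 11.9
eef_pos: [0.5415, -0.1373, 0.1526]
eef_rot: [0.001, 0.981, 0.192, 0.002]
wrist_force: [6.2, 1.4, 1.3]
opening: 0.132
```

Call:
servo_tool --plan '[[[0,0,-0.002,0,-1],[0,0,0,0,-1]]]'

```text
time_s: 12.1
eef_pos: [0.5416, -0.1373, 0.1508]
eef_rot: [0.001, 0.981, 0.192, 0.002]
wrist_force: [6.4, 2.1, 2.6]
opening: 0.127
```

Call:
servo_tool --plan '[[[0,0,-0.002,0,-1],[0,0,0,0,-1]]]'

```text
time_s: 12.3
eef_pos: [0.5417, -0.1373, 0.1489]
eef_rot: [0.001, 0.981, 0.192, 0.002]
wrist_force: [5.3, 2.9, 3.9]
opening: 0.13
```

Call:
servo_tool --plan '[[[0,0,-0.002,0,-1],[0,0,0,0,-1]]]'

```text
time_s: 12.5
eef_pos: [0.5415, -0.1372, 0.1464]
eef_rot: [0.001, 0.981, 0.192, 0.002]
wrist_force: [7.4, 2.8, -0.4]
opening: 0.127
```

Call:
servo_tool --plan '[[[0,0,-0.002,0,-1],[0,0,0,0,-1]]]'

```text
time_s: 12.7
eef_pos: [0.5414, -0.1372, 0.1442]
eef_rot: [0.001, 0.981, 0.192, 0.002]
wrist_force: [6.3, 2.6, -2.3]
opening: 0.131
```

Call:
servo_tool --plan '[[[0,0,-0.002,0,-1],[0,0,0,0,-1]]]'

```text
time_s: 12.9
eef_pos: [0.5414, -0.1372, 0.1422]
eef_rot: [0.001, 0.981, 0.192, 0.002]
wrist_force: [7.8, 1.9, -2.6]
opening: 0.129
```

Call:
servo_tool --plan '[[[0,0,-0.002,0,-1],[0,0,0,0,-1]]]'

```text
time_s: 13.1
eef_pos: [0.5413, -0.1372, 0.1401]
eef_rot: [0.001, 0.981, 0.192, 0.002]
wrist_force: [7.7, 0.9, -2.8]
opening: 0.132
```

Call:
servo_tool --plan '[[[0,0,-0.0015,0,-1],[0,0,0,0,-1]]]'

```text
time_s: 13.3
eef_pos: [0.5414, -0.1372, 0.1388]
eef_rot: [0.001, 0.981, 0.192, 0.002]
wrist_force: [7.1, 2.5, -0.5]
opening: 0.127
```

```bash
python3 look.py l4; python3 ov.py v4
```

```text
13.4 [ 0.54141469 -0.13724389  0.13881357] [0.00111223 0.98142739 0.19181882 0.00213947] 0.13289317610863197 [ 6.38430589  1.43515226 -1.66834517] [ 0.4312462  -1.0462021   0.09686059]
stand frame tcp -0.02886592970252701 0.0015061312535997844
[ 0.54141612 -0.13725618  0.1388333 ] 3.5277063898481362 [ 0.51640387 -0.14742414  0.0433333 ]
```

View pics/l4.png

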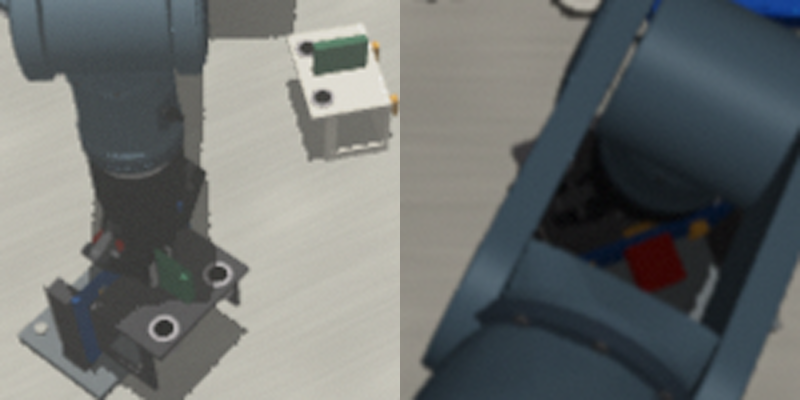

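View pics/v4.png

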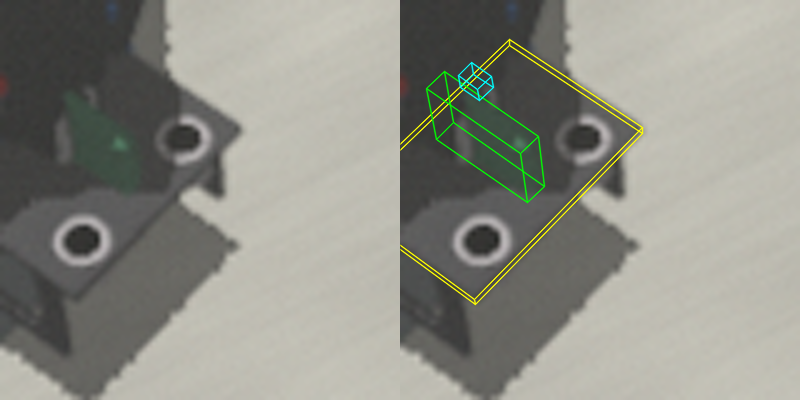

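Call:
servo_tool --plan '[[[0,0,-0.0015,0,-1],[0,0,0,0,-1]]]'

```text
time_s: 13.65
eef_pos: [0.5416, -0.1373, 0.1386]
eef_rot: [0.001, 0.981, 0.192, 0.002]
wrist_force: [4.6, 3.4, 8.7]
opening: 0.129
```

Call:
servo_tool --plan '[[[0,0,-0.0015,0,-1],[0,0,0,0,-1]]]'

```text
time_s: 13.85
eef_pos: [0.5417, -0.1373, 0.1385]
eef_rot: [0.001, 0.981, 0.192, 0.002]
wrist_force: [-0.1, 5.6, 18.0]
opening: 0.131
```

Call:
servo_tool --plan '[[[0.0008,0.0003,0.003,0,-1],[0,0,0.0015,0,-1],[0,0,0.0015,0,-1],[0,0,0,0,-1]]]'

```text
time_s: 14.25
eef_pos: [0.5411, -0.1365, 0.1403]
eef_rot: [0.0, 0.981, 0.192, 0.001]
wrist_force: [6.0, 1.0, -4.7]
opening: 0.132
```

```bash
python3 look.py l5;python3 - <<'E'
from h import *
S=camera("top");cv2.imwrite("pics/l5b.png",cv2.resize(S["img"][230:290,345:420],(750,600),interpolation=cv2.INTER_CUBIC))
E
```

```text
14.35 [ 0.54110235 -0.13654722  0.14026788] [2.74874994e-04 9.81447628e-01 1.91727867e-01 9.50522457e-04] 0.13302206214443338 [ 5.9445146   0.97223355 -4.07615758] [ 0.33750095 -1.14574334  0.15115474]
stand frame tcp -0.028838403684880054 0.0007431500415442799
```

View pics/l5b.png

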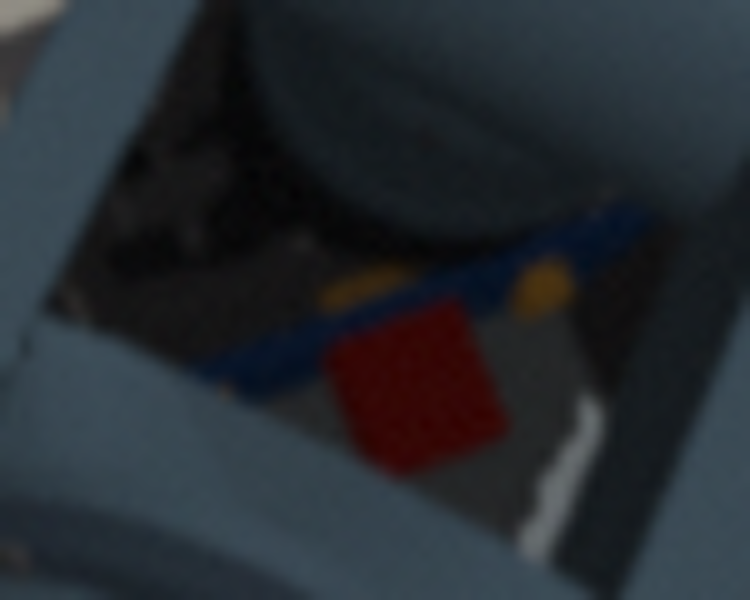

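Call:
servo_tool --plan '[[[0,0,0.001,0,-1],[0,0,0.0005,0,-1],[0,0,0,0,-1]]]'

```text
time_s: 14.7
eef_pos: [0.5409, -0.1365, 0.1405]
eef_rot: [0.0, 0.981, 0.192, 0.001]
wrist_force: [10.7, -0.3, -12.4]
opening: 0.13
```

Call:
servo_tool --plan '[[[0,0,-0.003,0,-1],[0,0,-0.003,0,-1],[0,0,-0.0015,0,-1],[0,0,0,0,-1],[0,0,0,0,-1]]]'

```text
time_s: 15.2
eef_pos: [0.5417, -0.1366, 0.1383]
eef_rot: [0.001, 0.981, 0.192, 0.001]
wrist_force: [-3.8, 6.6, 23.4]
opening: 0.13
```

Call:
servo_tool --plan '[[[0,0,0.003,0,-1],[0.0003,0.0001,0.0005,0,-1],[0,0,0,0,-1]]]'

```text
time_s: 15.5
eef_pos: [0.5413, -0.1366, 0.1386]
eef_rot: [0.0, 0.981, 0.192, 0.001]
wrist_force: [3.3, 2.7, 7.1]
opening: 0.134
```

Home, with only a light load left on it. I'll open the jaws part-way and then lift.

Call:
servo_tool --plan '[[[0,0,0,0,0],[0,0,0,0,0],[0,0,0,0,0],[0,0,0,0,0],[0,0,0,0,0]]]'

```text
time_s: 16.0
eef_pos: [0.5403, -0.1364, 0.1375]
eef_rot: [-0.0, 0.981, 0.192, -0.0]
wrist_force: [0.2, 0.6, -0.2]
opening: 0.5
```

```bash
python3 look.py l6
```

```text
16.1 [ 0.54046727 -0.1363978   0.13763364] [-7.13047428e-05  9.81452115e-01  1.91707357e-01 -1.75149804e-04] 0.4979059444812858 [ 0.33209605  0.79744395 -0.33070198] [-0.06327467 -0.05537529 -0.02935497]
stand frame tcp -0.02830608484495888 0.00036593464555335735
```

View pics/l6.png

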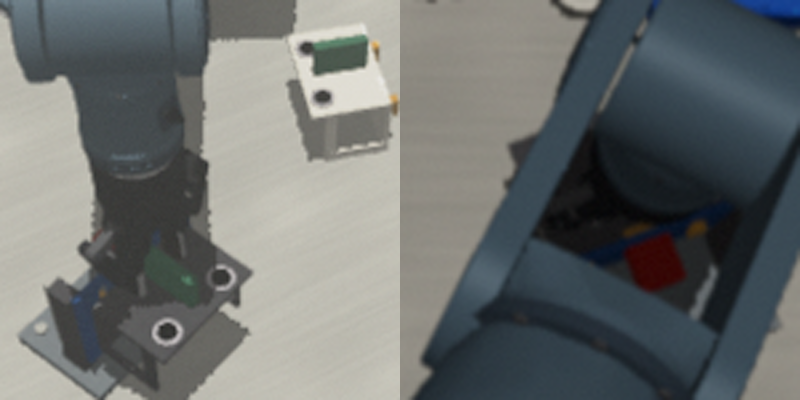

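Call:
servo_tool --plan '[[[0,0,0.01,0,0],[0,0,0.03,0,0],[0,0,0.04,0,0],[0,0,0.04,0,0],[0,0.02,0.02,0,0],[0,0.045,0,0,0],[0,0.045,0,0,0],[0,0.045,0,0,0]]]'

```text
time_s: 16.9
eef_pos: [0.5406, 0.0199, 0.2792]
eef_rot: [0.0, 0.982, 0.191, 0.001]
wrist_force: [1.2, -0.1, 0.0]
opening: 0.496
```

Call:
servo_tool --plan '[[[0,0.045,0,0,0],[0,0.045,0,0,0],[0,0.045,0,0,0],[0,0.045,0,0,0],[0,0.045,0,0,0],[0,0,0,0,0],[0,0,0,0,0]]]'

```text
time_s: 17.6
eef_pos: [0.5402, 0.2446, 0.2783]
eef_rot: [0.0, 0.981, 0.193, 0.0]
wrist_force: [0.2, 0.1, 0.2]
opening: 0.502
```

Run:
```python
from h import *
S=camera("scene");T=camera("top")
cv2.imwrite("pics/f1.png",np.hstack([cv2.resize(S["img"][210:310,215:315],(400,400),interpolation=cv2.INTER_CUBIC),cv2.resize(T["img"][215:315,330:430],(400,400),interpolation=cv2.INTER_CUBIC)]))
cv2.imwrite("pics/f2.png",S["img"])
from ov import ov
s=np.array([.5141,-.1467]);yaw=3.527
for z in(.043,):
    ov(S,np.array([s[0],s[1],z]),yaw,225,215,80,5,"f3")
```

```text
(no output)
```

View pics/f1.png

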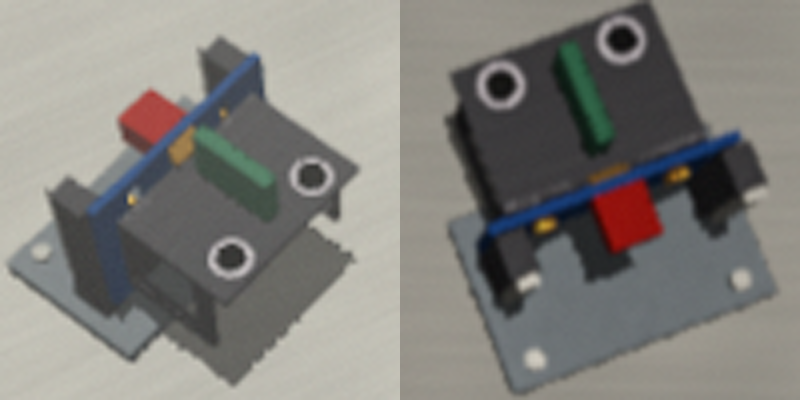

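View pics/f2.png

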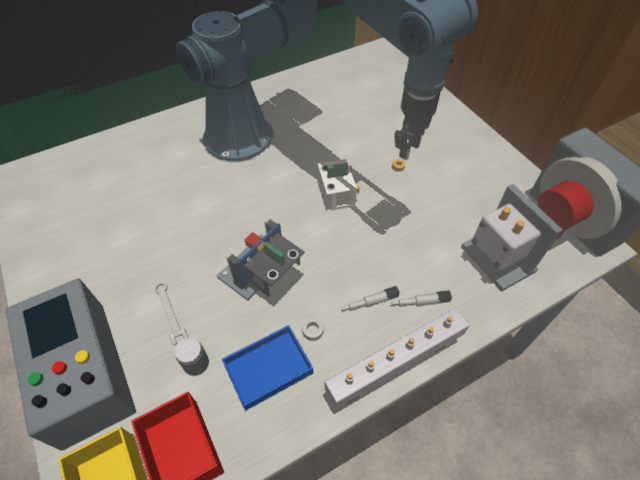

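View pics/f3.png

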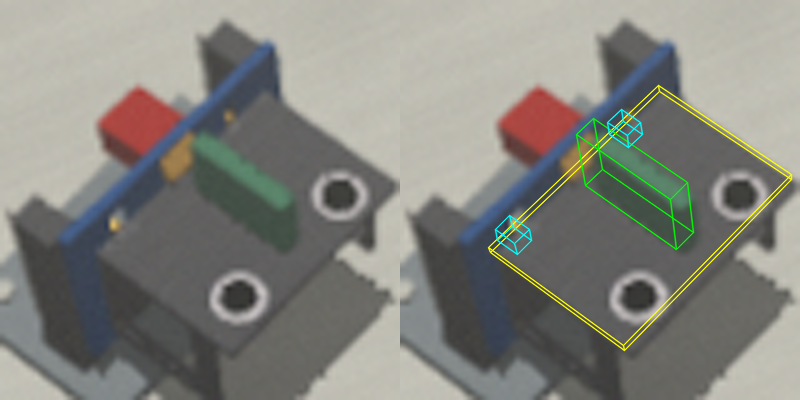

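```bash
python3 -c "
from bench import *
print(hand_in())"
```

```text
the job is handed in; nothing more can be done
None
```

The dark bracket is hooked into the blue plate and pushed home with the spring catch out over its shelf. I then let go, moved the arm clear and handed in at about 17.7 s; `hand_in()` gives no verdict.

**What I did:** I gripped the green fin near its rear end and turned it to the plate's measured angle. The tabs entered both slots on the first try. The first contact was the catch's slope, so I raised the bracket slightly before pressing it in. I then lowered it with a net push of at most about 28 N, counting the bracket's weight.

**What the last checks showed:**
- **Fully home:** it reached a firm stop at the same height twice, with the bracket's origin about 43 mm up. That is the top of the allowed 37–43 mm, and it fits the plate sitting about 3 mm high in the pictures.
- **Catch locked:** a light upward tug moved it about 2 mm and then held against about 8 N (1.5 mm expected). The top view shows the brass catch standing out over the shelf.
- **Tabs through:** both brass tabs show behind the plate in the final top view.
- **Released:** the wrist force was near zero after opening, and the arm is clear of everything. As far as the final picture shows, the other things are where they were.

**Small disagreement:** in the last scene picture the bracket sits 1–2 pixels (about 2 mm) off the model drawn from my measured plate position. That is about as large as the calibration error, and it looks slightly lower than drawn rather than higher. I relied on the stop and the tug.

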